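# Clamp a board camera in the feed-knob board holder

### The arm

A 6-joint arm with a two-finger parallel gripper is mounted at the origin on a cart in front of the work surface, level with it; the furniture and walls round the work are solid. World frame = base frame: x ahead of the robot, y to its left, z up, the work surface at z = 0. Lengths are in m, angles in rad, forces in N, time in s.
With the tool pointing down it reaches from about 0.425 to 0.95 m from the base axis. Payload 3.5 kg.
Tool frame: the origin (TCP) lies midway between the tips of the shut fingers; the grasp point (between the pads) lies 19 mm behind it; z points along the fingers, x is the direction in which the jaws open and shut, and the axes are right-handed (so a half turn about z gives the same grasp; the last joint's range is limited). The gripper opens to 85 mm and grips with 20 to 120 N. Pads are 22 mm wide; open, the fingers measure 114 mm over their backs; the gripper's body (76 mm by 85 mm) begins 54 mm behind the grasp point. The pads swing forward as they close: fully open they stand 13 mm farther back than shut.
Start: joints at [0.976, 0.286, 1.577, -0, 1.279, -0.15], TCP at [0.29, 0.609, 0.231] pointing down, gripper open.
Joint ranges: [-2.77, 2.77], [-0.9, 2.22], [0.21, 2.48], [-1.53, 4.67], [0.24, 2.81], [-2.84, 2.84]. Speed limits (rad/s): [2.79, 2.79, 3.14, 3.14, 3.14, 3.14].

### API

Orientations are given as a unit quaternion [x, y, z, w].
In Python, from plant import readout, optics, ctrl gives the robot as it stands. The module is installed in compiled form; this text tells all that it offers.
- The arm moves only by the shell command python3 -m crank 'ROWS' [OPENING] [FORCE]. ROWS is text: rows parted by semicolons, each of 6 numbers parted by spaces: the shift along the tool's x, y, z in mm, then the turn, a rotation vector about the tool's x, y, z in rad. In form: dx dy dz ax ay az; .... A call has 1 to 5 rows; each row shifts and turns the commanded pose from where the row before left it, along the tool's axes as they then stand; what a row does not reach is not made up. A row lasts 1/8 s, in which the tool goes at most 62.5 mm and 10.7 degrees, less where a joint would pass 70% of its speed; a pose out of reach is approached as far as the arm can. A call is refused whole if a number of a shift passes 62.5 or a number of a turn 0.188, either way. A call with a gripper value outside its range is refused whole. OPENING is the opening, from -1 (shut) to 1 (fully open), set as the call begins (- or left out, the last holds). The fingers move at their own pace and stop on an object; FORCE is the grip in N (left out, the last holds). Time passes only in rows, so rows that do not move let the fingers close. It gives the time, the measured TCP pose, the force and the opening at its end, in the units of the state.
- readout.get_state(): the state, without advancing time (a new reading comes with each control period).
- optics.read_camera(name): name is "side" or "top" or "wrist"; returns the picture (384x512x3 uint8, red, green, blue); there is no depth.
- optics.calibration(name): a dict with "mtx" (3x3 intrinsics, pixels), "rvec" (rotation vector, rad) and "tvec" (3), from world to camera coordinates, as OpenCV has them; the wrist camera has in their place "tool_from_camera" (4x4, takes a point from camera to tool coordinates, whose origin is the TCP and whose axes are the tool frame's). Camera axes: x right, y down, z forward; pixel columns grow to the right and rows downward; lengths in m; the calibration is good to about 2 mm. A picture is of the moment at which its call begins: read the wrist's pose just before it. calibration takes no time and is no camera call.
- ctrl.sign_off(): hands the job in, once; it reports no verdict.
Trained networks look in the newest picture that a camera, given by its name, has taken for a name from the list of things; names that differ only in an ending like _2 or _b are one class to them, and where a whole thing is asked for, a point or a joint stands for the part that bears it (a point fixed in the world has none). Each returns a list of dicts, best first, with "p" (0 to 1); they miss things now and then, are a little off and sometimes report something else, mostly with a low value. They report only what shows in the picture. A call takes as long as a camera call.
- optics.recognise(camera, thing): "xy" ([column, row] as shares, 0 to 1, of the picture: columns of its width, rows of its height, amid what is visible of it).
The state is a dict: "time": time; "qpos": joint angles; "dq": joint speeds; "joint_efforts": joint torques, N m; "eef_pos": TCP position; "tcp_rot": TCP orientation; "contact_force": force on the tool from outside, world axes, zero at the start; "wrist_torque": the same for the moment, N m; "opening": opening from 0.0 (shut) to 1.0 (fully open).
Only numpy, scipy, OpenCV 4.12 (cv2) and the standard library are available. Lean on these libraries where they do the work, as an engineer would, in place of code of your own. Each camera call takes 0.05 s, during which the arm holds its last target.

### The job

Clamp the loose board camera in the blue board holder, ready for lens work: lay it lens up and flat on the step of the fixed jaw, centred and square between the jaws, and let go of it. Then turn the black knob on the sliding jaw clockwise, going along with it as it travels, until the board is held between the two rubber facings with about 12 N, and let go. More than 25 N cracks the board; do not shove the sliding jaw along by its body, and leave the other things on the bench where they are.

Things in the scene. Friction and masses are not known exactly. Their poses are not given: they have to be found in the camera images.
- module_mid (a point): the loose board camera (about 30 g), lens up on the bench on the far side of the holder: green board 38 x 38 x 5 mm, on it a black housing 20 x 20 mm up to 12 mm and a lens barrel 16 mm across from 12 to 26 mm above its underside. This point: on its centre line, 13 mm above its underside; x and y along the board's edges, z out of the lens
- board_holder: board holder on a dark base plate 176 x 92 x 10 mm fixed to the bench; origin at the centre of its underside, x along the slide from the blue fixed jaw (62 mm wide, top 40 mm above the bench, at -x) to the knob end (+x), z up. A 360 mm tall open camera head is fixed about 0.2 m to the left, nearer the robot: keep the arm clear of it
- fixed_face (a point): middle of the front of the fixed jaw's rubber facing (50 mm wide, 10 mm high) as it is when new, at holder x = -60 mm. The facing is worn back from here, to -x, by 0 to 2 mm, a different amount each time that is not measured
- seat (a point): point on top of the step in front of the fixed jaw (50 mm wide, 27 mm above the bench, ending at holder x = -27 mm), on the centre line, 19 mm in front of the new facing: the middle of the board's underside comes here when clamped, or up to 2 mm nearer to the fixed jaw if that is worn. Axes as the holder's
- feed_jaw: the sliding jaw: blue carriage 58 x 56 mm, top 39 mm above the bench, on a toothed rail, with sprung facing and knob. Its origin is at the holder's when the facings (fixed one new) are 36 mm apart and moves along holder +x as it opens; it starts 48 to 56 mm open. It takes about 28 N to move and stays where it is left, under clamping force too
- jaw_face_mid (a point): middle of the front of the sliding jaw's rubber facing (50 mm wide, 10 mm high), which looks to the fixed jaw; it is sprung and gives 1 mm for each 22 N (at most 3 mm)
- knob_grip (a point): centre of the round black ribbed feed knob, 36 mm across, 26 mm tall (52 to 78 mm above the bench), upright axis, 38 mm behind the sliding facing. It travels with the sliding jaw: each radian clockwise, seen from above, closes the jaw by 8 mm towards holder -x; anticlockwise opens it
- knob_axle (a point): foot of the knob's spindle, on the carriage top; a ring round it is 28 mm across, its top 42 mm above the bench. Turning freely the knob resists with about 0.22 N m; once stopped, some torque stays in it, even a reversed one after a large or quick step. Each newton of clamping force adds 0.008 N m: judge it by the rise over small, equal, slow steps
- screw_dish: round steel dish of small screws, 68 mm across, 17 mm high, origin at its underside; leave it alone
- lens_cap: black lens cap, 52 mm across, 9 mm high, origin at its underside; leave it alone
- tweezers: steel tweezers, 126 mm long (y), 8 mm high, lying on the robot's side of the holder; leave them alone
- precision_driver: small screwdriver with orange collar, 142 mm long (y), 13 mm thick, lying right of the holder; leave it alone

How it is judged:
On the way:
1. the camera lies on the step between the jaws, let go, the sliding jaw not yet pressing on it (x of module_mid in the frame of board_holder between -0.0455 and -0.03 m and y of module_mid in the frame of board_holder between -0.01 and 0.01 m and z of module_mid in the frame of board_holder between 0.037 and 0.043 m and contact force between the fingers and camera_module below 0.3 N and contact force between camera_module and feed_jaw below 1 N), for 0.2 s.
At the end, for the whole second after the job is handed in: The camera lies lens up (tilt below 0.07 rad) on the step, its middle within 10 mm of the holder's centre line and 14.5 to 21.5 mm from where the new fixed facing stands, edges square to the jaws within 0.06 rad, and the sliding jaw presses on the board with 8 to 17 N, released and at rest (contact force between camera_module and feed_jaw between 8 and 17 N and x of module_mid in the frame of board_holder between -0.0455 and -0.0385 m and y of module_mid in the frame of board_holder between -0.01 and 0.01 m and z of module_mid in the frame of board_holder between 0.0375 and 0.0425 m and angle between module_mid's own z axis and vertical below 0.07 rad and (angle between the x axis of module_mid and the x axis of board_holder, either way round below 0.06 rad or angle between the y axis of module_mid and the x axis of board_holder, either way round below 0.06 rad) and linear speed of camera_module below 0.01 m/s); the robot touches nothing.
It fails at once if the board is squeezed with more than 25 N (contact force between camera_module and feed_jaw above 25 N).
It fails at once if the sliding jaw is shoved by its body (contact force between the fingers and feed_jaw_c0 above 15 N).
It fails at once if one of the other things (screw dish, lens cap, tweezers, screwdriver) is moved by more than 20 mm (distance of any of screw_dish, lens_cap, tweezers, precision_driver from where it was at the start of the episode above 0.02 m).
It also fails if it takes over 64 s, if anything falls off the work surface, if the arm or the gripper's body presses on something with over 40 N, if the wrist force passes 120 N, or if a joint passes its speed limit or range.

## Working session

There is one attempt and no reset: what is moved stays moved. The work goes in short steps, Python scripts to look and compute and a shell command to move; the robot and the scene stay as the last step left them, time stands still between calls to the robot, and variables do not carry over. Pictures are saved under pics/ and viewed, and the job is handed in when it is done.

```bash
mkdir -p pics; ls; cat > h.py <<'E'
import numpy as np, cv2
from scipy.spatial.transform import Rotation as R
from plant import readout, optics, ctrl
def save(cam,name):
    im=optics.read_camera(cam); cv2.imwrite('pics/'+name,im[:,:,::-1]); return im
def ray(cam,px,st=None):
    c=optics.calibration(cam); K=np.array(c['mtx'],float)
    d=np.linalg.inv(K)@np.array([px[0],px[1],1.])
    if cam=='wrist':
        T=np.array(c['tool_from_camera']); Rt=R.from_quat(st['tcp_rot']).as_matrix(); p=np.array(st['eef_pos'])
        return p+Rt@T[:3,3], Rt@T[:3,:3]@d
    Rm=cv2.Rodrigues(np.array(c['rvec'],float))[0]; t=np.array(c['tvec'],float).ravel()
    return -Rm.T@t, Rm.T@d
def atz(cam,px,z,st=None):
    o,d=ray(cam,px,st); return o+d*(z-o[2])/d[2]
def proj(cam,P,st=None):
    c=optics.calibration(cam); K=np.array(c['mtx'],float); P=np.array(P,float)
    if cam=='wrist':
        T=np.array(c['tool_from_camera']); Rt=R.from_quat(st['tcp_rot']).as_matrix()
        q=np.linalg.inv(T)@np.r_[Rt.T@(P-np.array(st['eef_pos'])),1]; q=q[:3]
    else: q=cv2.Rodrigues(np.array(c['rvec'],float))[0]@P+np.array(c['tvec'],float).ravel()
    u=K@q; return u[:2]/u[2]
def st(): 
    s=readout.get_state(); return s
E
python3 - <<'E'
from h import *
s=st(); print({k:np.round(v,4).tolist() for k,v in s.items()})
for c in ['top','side','wrist']:
    save(c,c+'0.png')
for c in ['top','side']:
    cal=optics.calibration(c); print(c,np.round(cal['mtx'],1).tolist(),ray(c,(256,192)))
print(optics.calibration('wrist'))
for n,z in [('module_mid',.013),('knob_grip',.065),('fixed_face',.035),('seat',.027),('jaw_face_mid',.035),('board_holder',.0)]:
    r=optics.recognise('top',n); 
    for d in r[:2]:
        px=(d['xy'][0]*512,d['xy'][1]*384); print(n,round(d['p'],2),np.round(px,1),np.round(atz('top',px,z),4))
E
```

```text
pics
{'time': 0.0, 'qpos': [0.976, 0.2872, 1.5782, 0.0, 1.2785, -0.15], 'dq': [0.0005, 0.0, -0.0007, -0.0016, -0.0005, -0.0004], 'joint_efforts': [0.0004, -40.5989, -29.2621, -0.0, 0.0058, 0.0], 'eef_pos': [0.29, 0.6088, 0.2299], 'tcp_rot': [0.8457, 0.5337, -0.0011, 0.0005], 'contact_force': [0.4278, 0.4483, -0.4662], 'wrist_torque': [0.0438, -0.0641, -0.0056], 'opening': 0.9984}
top [[438.9, 0.0, 264.2], [0.0, 438.9, 197.5], [0.0, 0.0, 1.0]] (array([ 0.39983811, -0.36827036,  0.90792292]), array([ 0.11236159,  0.01248673, -0.99384414]))
side [[449.0, 0.0, 247.2], [0.0, 449.0, 186.7], [0.0, 0.0, 1.0]] (array([ 0.25032085, -1.09713766,  0.46583749]), array([ 0.32032176,  0.82937291, -0.45831535]))
{'mtx': array([[297.08970376,   0.        , 249.33792768],
       [  0.        , 297.08970376, 191.30297093],
       [  0.        ,   0.        ,   1.        ]]), 'tool_from_camera': array([[ 9.99999826e-01,  5.39164415e-04,  2.38675293e-04,
        -5.46861744e-04],
       [-5.87505928e-04,  9.45447632e-01,  3.25773586e-01,
        -8.49911394e-02],
       [-5.00094654e-05, -3.25773669e-01,  9.45447785e-01,
        -1.42899079e-01],
       [ 0.00000000e+00,  0.00000000e+00,  0.00000000e+00,
         1.00000000e+00]])}
module_mid 0.88 [261.6 148.8] [ 0.5911 -0.3681  0.013 ]
module_mid 0.23 [267.1 207.1] [ 0.4701 -0.3799  0.013 ]
knob_grip 0.67 [271.6 207.2] [ 0.4658 -0.3879  0.065 ]
fixed_face 0.95 [259.3 202.2] [ 0.478 -0.364  0.035]
fixed_face 0.7 [335.7 206.6] [ 0.4699 -0.5166  0.035 ]
seat 0.66 [259.1 198.9] [ 0.4854 -0.3636  0.027 ]
seat 0.48 [268.3 207. ] [ 0.4691 -0.3821  0.027 ]
board_holder 0.63 [258.1 202.5] [ 0.4806 -0.3613  0.    ]
board_holder 0.41 [268.9 208.5] [ 0.4681 -0.3838  0.    ]
```

View pics/top0.png

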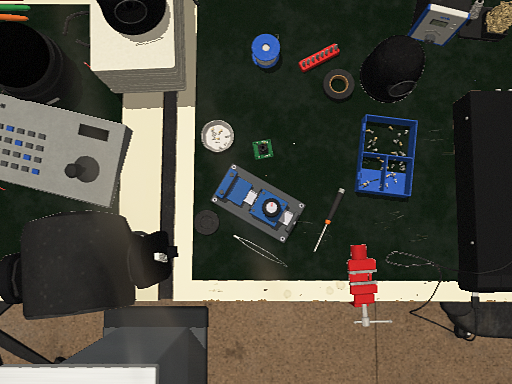

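View pics/side0.png

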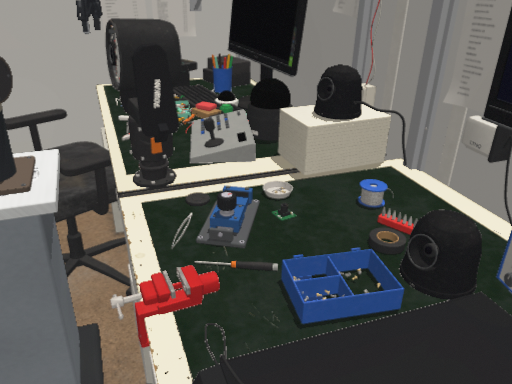

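```bash
python3 - <<'E'
from h import *
im=cv2.imread('pics/top0.png'); c=im[130:275,180:350]; cv2.imwrite('pics/top0c.png',cv2.resize(c,None,fx=4.4,fy=4.1,interpolation=cv2.INTER_CUBIC))
s=st()
print(proj('top',s['eef_pos']),proj('top',[0,0,0]),proj('side',s['eef_pos']),proj('side',[0,0,0]))
print(R.from_quat(s['tcp_rot']).as_matrix().round(3))
E
```

```text
[-392.79480552  312.99034252] [ 72.77272501 445.77674575] [92.8252984 35.2441806] [-11.33041952 179.46142674]
[[ 0.43   0.903 -0.   ]
 [ 0.903 -0.43  -0.   ]
 [-0.    -0.    -1.   ]]
```

View pics/wrist0.png

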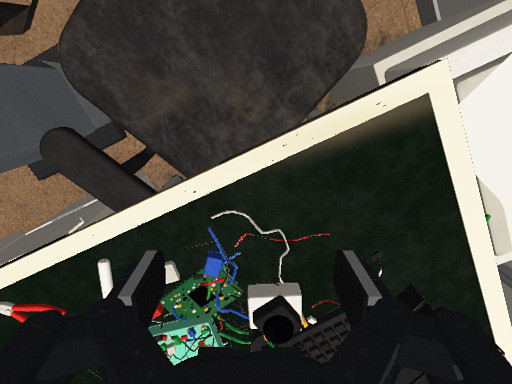

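View pics/top0c.png

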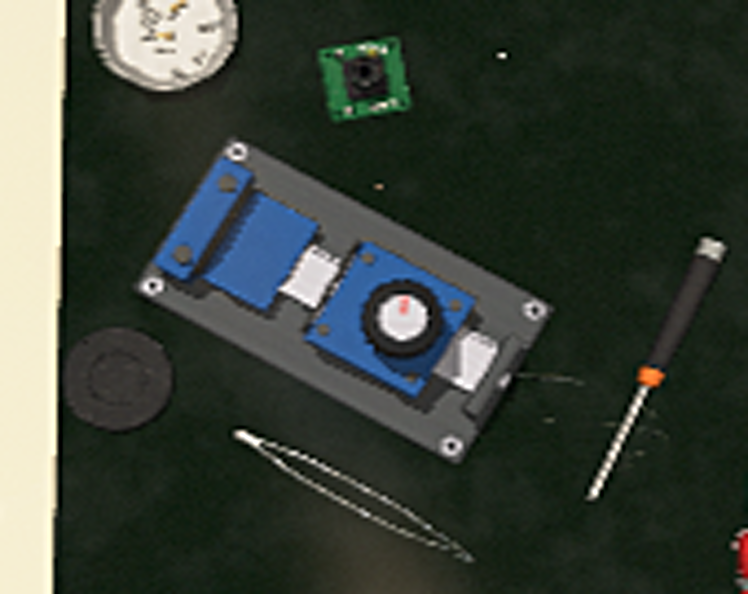

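```bash
python3 - <<'E'
from h import *
print(atz('side',(155,178),0),atz('side',(150,25),.36),atz('side',(145,150),.1))
for z in (0,.36,.5): print(z,atz('top',(165,255),z),atz('top',(75,265),z),atz('top',(130,265),z))
# holder corner screws in crop coords (on base plate z=.01)
S={'a':(237,151),'b':(152,286),'c':(535,310),'d':(451,446)}
P={k:atz('top',(180+u/4.4,130+v/4.1),.012) for k,(u,v) in S.items()}
print(P); c=sum(P.values())/4; print('centre',c)
ax=(P['c']-P['a']+P['d']-P['b'])/2; print(np.linalg.norm(ax[:2]),np.degrees(np.arctan2(ax[1],ax[0])))
ay=(P['a']-P['b']+P['c']-P['d'])/2; print(np.linalg.norm(ay[:2]),np.degrees(np.arctan2(ay[1],ay[0])))
k=atz('top',(180+404/4.4,130+318/4.1),.078); print('knob',k)
q=[(319,52),(399,38),(411,110),(333,122)]
Q=[atz('top',(180+u/4.4,130+v/4.1),.005) for u,v in q]; print(np.mean(Q,axis=0))
e=Q[1]-Q[0]; print(np.degrees(np.arctan2(e[1],e[0])),np.linalg.norm(e)); e=Q[2]-Q[3]; print(np.degrees(np.arctan2(e[1],e[0])),np.linalg.norm(e)); e=Q[0]-Q[3]; print(np.degrees(np.arctan2(e[1],e[0])))
E
python3 -c "
import cv2;im=cv2.imread('pics/side0.png');c=im[0:270,80:330];cv2.imwrite('pics/side0c.png',cv2.resize(c,None,fx=2.2,fy=2.2))"
```

```text
[ 0.37124709 -0.11105392  0.        ] [ 0.37255795 -0.2221209   0.36      ] [ 0.34721607 -0.17623193  0.1       ]
0 [ 0.37183551 -0.17109699  0.        ] [0.35101481 0.01186219 0.        ] [ 0.35134598 -0.10020827  0.        ]
0.36 [ 0.3829388  -0.24927809  0.36      ] [ 0.37037371 -0.13886395  0.36      ] [ 0.37057357 -0.20649741  0.36      ]
0.5 [ 0.38725675 -0.27968185  0.5       ] [ 0.37790217 -0.19747967  0.5       ] [ 0.37805096 -0.24783208  0.5       ]
{'a': array([ 0.55324878, -0.31103706,  0.012     ]), 'b': array([ 0.4847944 , -0.27216965,  0.012     ]), 'c': array([ 0.47344714, -0.45055674,  0.012     ]), 'd': array([ 0.40565099, -0.41137261,  0.012     ])}
centre [ 0.47928533 -0.36128401  0.012     ]
0.16042898183212279 -119.69448753394815
0.07851154298574448 -29.806370345686762
knob [ 0.46409609 -0.3879877   0.078     ]
[ 0.59113383 -0.37124264  0.005     ]
-78.89991764989729 0.03877765287991435
-80.23618966996304 0.0375069489548008
10.713845145382226
```

View pics/side0c.png

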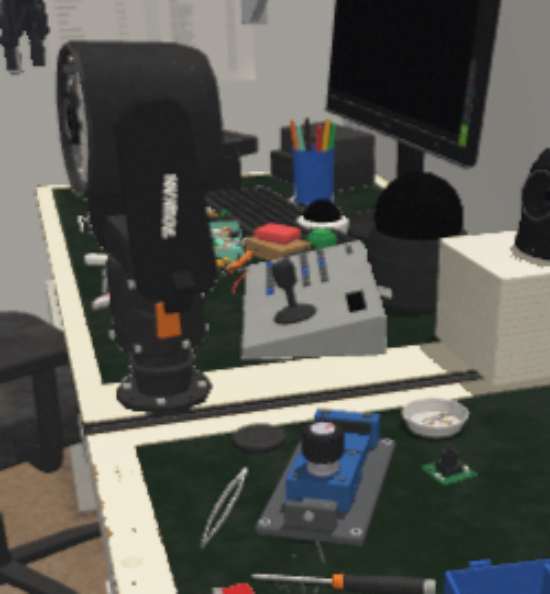

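```bash
python3 - <<'E'
from h import *
for px in [(268,95),(270,122),(230,40),(300,65)]:
    print(px,atz('side',px,0),atz('side',px,.3))
for px in [(200,150),(130,20),(175,90)]: print(px,atz('top',px,0),atz('top',px,.15))
E
python3 -m crank '0 0 -60 0 0 0; 0 0 -60 0 0 0; 0 0 -60 0 0 0; 0 0 -60 0 0 0; 0 0 0 0 0 0' 0.3 40
```

```text
(268, 95) [0.91049362 0.508198   0.        ] [ 0.48534143 -0.52564043  0.3       ]
(270, 122) [0.79321975 0.19788647 0.        ] [ 0.44359209 -0.6361109   0.3       ]
(230, 40) [1.18038091 1.85941039 0.        ] [ 0.58142092 -0.04461072  0.3       ]
(300, 65) [1.28115288 0.99638087 0.        ] [ 0.6172956  -0.35184802  0.3       ]
(200, 150) [ 0.59075319 -0.2388332   0.        ] [ 0.55921168 -0.2602178   0.15      ]
(130, 20) [ 0.87564131 -0.08250875  0.        ] [ 0.79703279 -0.12972007  0.15      ]
(175, 90) [ 0.72025005 -0.18335407  0.        ] [ 0.66731407 -0.21390451  0.15      ]
time: 1.08
eef_pos: [0.2908, 0.61, 0.4803]
tcp_rot: [0.846, 0.534, 0.007, -0.003]
contact_force: [-0.7, 0.2, -0.4]
opening: 0.649
```

```bash
python3 -m crank '-44 40.5 0 0 0 0; -44 40.5 0 0 0 0; -44 40.5 0 0 0 0; -44 40.5 0 0 0 0; -44 40.5 0 0 0 0'; python3 -m crank '-44 40.5 0 0 0 0; -44 40.5 0 0 0 0; -44 40.5 0 0 0 0; -44 40.5 0 0 0 0; -44 40.5 0 0 0 0'; python3 -m crank '-44 40.5 0 0 0 0; -44 40.5 0 0 0 0; -44 40.5 0 0 0 0; -44 40.5 0 0 0 0; -44 40.5 0 0 0 0'
```

```text
time: 1.7
eef_pos: [0.3785, 0.3217, 0.47]
tcp_rot: [0.846, 0.534, -0.001, 0.0]
contact_force: [0.4, 0.0, 0.3]
opening: 0.645
time: 2.33
eef_pos: [0.4666, 0.036, 0.4702]
tcp_rot: [0.846, 0.534, -0.0, -0.0]
contact_force: [0.3, 0.1, -0.7]
opening: 0.648
time: 2.95
eef_pos: [0.5549, -0.2497, 0.47]
tcp_rot: [0.846, 0.534, -0.0, -0.001]
contact_force: [0.4, 0.3, 0.9]
opening: 0.65
```

```bash
python3 -m crank '0 0 0 0 0 0.186; 0 0 0 0 0 0.186; 0 0 0 0 0 0.186; 0 0 0 0 0 0.186; 0 0 0 0 0 0.186'; python3 -m crank '0 20 50 0 0 0; 0 20 50 0 0 0; 0 20 50 0 0 0; 0 0 50 0 0 0; 0 0 0 0 0 0'
python3 - <<'E'
from h import *
s=st(); save('wrist','w1.png'); print(s['eef_pos'],R.from_quat(s['tcp_rot']).as_matrix().round(4).tolist(),s['qpos'])
for n,z in [('module_mid',.013),('knob_grip',.065),('fixed_face',.035),('seat',.027),('jaw_face_mid',.035)]:
    for d in optics.recognise('wrist',n)[:2]:
        px=(d['xy'][0]*512,d['xy'][1]*384); print(n,round(d['p'],2),np.round(px,1),np.round(atz('wrist',px,z,s),4))
E
```

```text
time: 3.58
eef_pos: [0.5546, -0.2478, 0.4697]
tcp_rot: [0.995, 0.095, -0.001, -0.001]
contact_force: [0.5, -0.5, 0.7]
opening: 0.646
time: 4.2
eef_pos: [0.5637, -0.3049, 0.264]
tcp_rot: [0.995, 0.098, -0.005, -0.005]
contact_force: [0.4, 0.4, -0.2]
opening: 0.65
[ 0.56374157 -0.30487724  0.26398435] [[0.9809, 0.1943, -0.0106], [0.1944, -0.9809, 0.0082], [-0.0088, -0.0101, -0.9999]] [-6.53870161e-01  1.96779676e-01  1.62381718e+00  4.58143597e-05
  1.33440440e+00 -8.49500603e-01]
module_mid 0.92 [261.1 202.8] [ 0.5899 -0.3669  0.013 ]
knob_grip 0.68 [159.4 215.8] [ 0.4629 -0.3904  0.065 ]
fixed_face 0.97 [182.1 178.5] [ 0.4794 -0.3462  0.035 ]
seat 0.64 [185.6 181.7] [ 0.483  -0.3524  0.027 ]
jaw_face_mid 0.63 [182.5 185.8] [ 0.4811 -0.3561  0.035 ]
jaw_face_mid 0.49 [165.9  99.8] [ 0.4479 -0.2523  0.035 ]
```

View pics/w1.png

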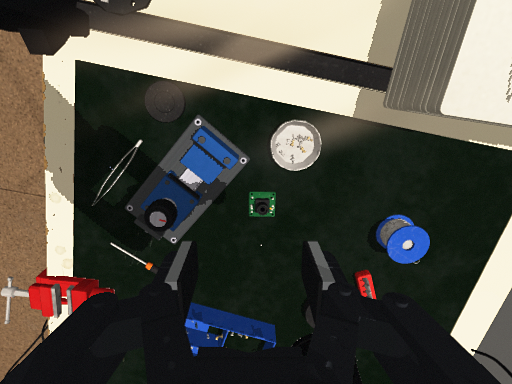

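```bash
python3 -m crank '6 33 50 0 0 0; 6 33 50 0 0 0; 0 0 50 0 0 0; 0 0 0 0 0 0; 0 0 0 0 0 0'
python3 - <<'E'
from h import *
s=st(); im=save('wrist','w2.png'); print(s['eef_pos'],R.from_quat(s['tcp_rot']).as_matrix().round(4).tolist())
for n,z in [('module_mid',.013)]:
    for d in optics.recognise('wrist',n)[:2]:
        px=(d['xy'][0]*512,d['xy'][1]*384); print(n,round(d['p'],2),np.round(px,1),np.round(atz('wrist',px,z,s),4))
hsv=cv2.cvtColor(im,cv2.COLOR_RGB2HSV); m=cv2.inRange(hsv,(40,100,50),(80,255,255))
m=cv2.morphologyEx(m,cv2.MORPH_CLOSE,np.ones((9,9)))
cs,_=cv2.findContours(m,cv2.RETR_EXTERNAL,cv2.CHAIN_APPROX_NONE); c=max(cs,key=cv2.contourArea)
r=cv2.minAreaRect(c); b=cv2.boxPoints(r); print(r)
P=[atz('wrist',p,.005,s) for p in b]; print(np.round(P,4)); print('c',np.mean(P,axis=0))
for i in range(4):
    e=P[(i+1)%4]-P[i]; print(np.degrees(np.arctan2(e[1],e[0])).round(1),np.linalg.norm(e).round(4))
E
```

```text
time: 5.12
eef_pos: [0.5926, -0.3699, 0.1247]
tcp_rot: [0.995, 0.098, 0.002, 0.002]
contact_force: [0.3, -1.1, 0.8]
opening: 0.652
[ 0.59256069 -0.36988892  0.12468964] [[0.9808, 0.1952, 0.0035], [0.1952, -0.9808, -0.003], [0.0029, 0.0036, -1.0]]
module_mid 0.96 [248.3 183.7] [ 0.5903 -0.367   0.013 ]
((248.5154266357422, 185.05224609375), (42.18182373046875, 39.4937744140625), 1.9749339818954468)
[[ 0.5747 -0.3934  0.005 ]
 [ 0.5693 -0.3552  0.005 ]
 [ 0.6071 -0.3491  0.005 ]
 [ 0.6143 -0.387   0.005 ]]
c [ 0.59134206 -0.37118602  0.005     ]
98.0 0.0385
9.2 0.0383
-79.3 0.0386
-170.9 0.0401
```

View pics/w2.png

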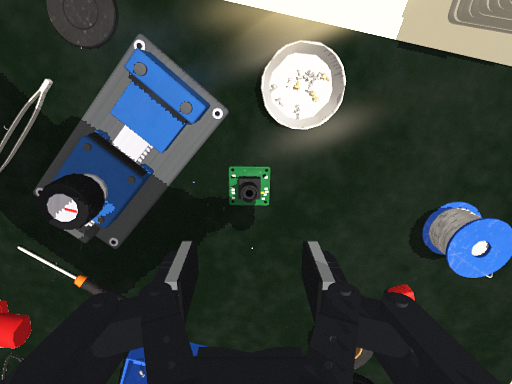

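```bash
python3 - <<'E'
from h import *
s=st(); im=cv2.imread('pics/w2.png'); cv2.imwrite('pics/w2c.png',cv2.resize(im[25:260,20:240],None,fx=2.5,fy=2.5,interpolation=cv2.INTER_CUBIC))
P=[atz('wrist',p,.012,s) for p in [(139,44),(218,113),(113,242)]]; print(np.round(P,4))
ax=P[2]-P[1]; print(np.linalg.norm(ax),np.degrees(np.arctan2(ax[1],ax[0])))
print((P[0]+P[2])/2)
E
```

```text
[[ 0.4856 -0.2728  0.012 ]
 [ 0.5542 -0.3122  0.012 ]
 [ 0.474  -0.4521  0.012 ]]
0.1612324179746167 -119.85139033467915
[ 0.47976686 -0.36245272  0.012     ]
```

View pics/w2c.png

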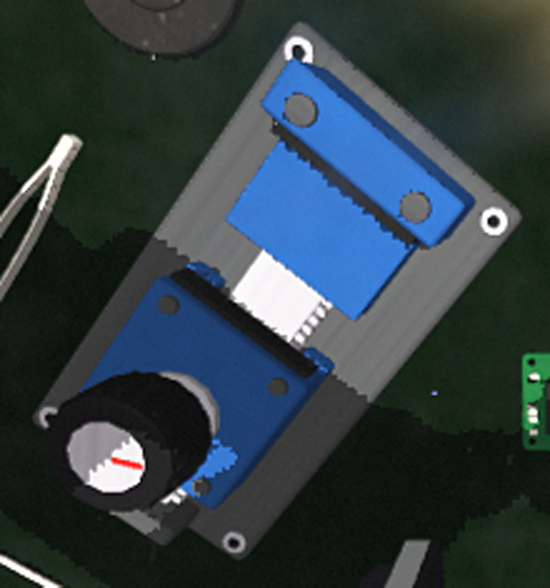

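```bash
python3 -m crank '-1.5 1 50 0 0 0.02; 0 0 40 0 0 0; 0 0 0 0 0 0; 0 0 0 0 0 0'; python3 - <<'E'
from h import *
s=st(); save('wrist','w3.png'); print(s['eef_pos'],R.from_quat(s['tcp_rot']).as_matrix().round(4).tolist())
E
```

```text
time: 5.72
eef_pos: [0.5916, -0.3716, 0.0349]
tcp_rot: [0.996, 0.088, 0.002, 0.002]
contact_force: [-0.5, -0.1, -0.1]
opening: 0.652
[ 0.59162773 -0.37161247  0.03486412] [[0.9845, 0.1754, 0.0039], [0.1754, -0.9845, -0.0034], [0.0033, 0.004, -1.0]]
```

View pics/w3.png

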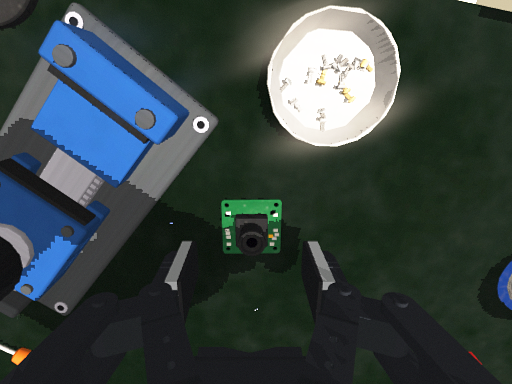

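```bash
python3 -m crank '0 0 15 0 0 0; 0 0 14 0 0 0; 0 0 0 0 0 0; 0 0 0 0 0 0'; python3 -m crank '0 0 0 0 0 0; 0 0 0 0 0 0; 0 0 0 0 0 0; 0 0 0 0 0 0' -1 25;  python3 - <<'E'
from h import *
s=st(); save('wrist','w4.png'); print(s['eef_pos'],s['opening'])
E
```

```text
time: 6.28
eef_pos: [0.5897, -0.3703, 0.0019]
tcp_rot: [0.996, 0.088, -0.0, -0.0]
contact_force: [0.4, -0.3, -0.1]
opening: 0.652
time: 6.78
eef_pos: [0.5903, -0.3708, 0.0031]
tcp_rot: [0.996, 0.088, 0.001, 0.001]
contact_force: [0.5, -0.1, 3.2]
opening: 0.415
[ 0.5903068  -0.37077002  0.00314838] 0.41485947877650586
```

View pics/w4.png

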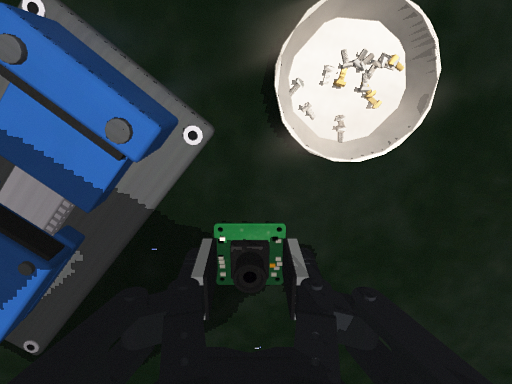

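```bash
python3 -m crank '0 0 -2 0 0 0; 0 0 -2 0 0 0; 0 0 0 0 0 0; 0 0 0 0 0 0' ;  python3 - <<'E'
from h import *
s=st(); save('wrist','w5.png'); print(s['eef_pos'],s['opening'])
E
```

```text
time: 7.32
eef_pos: [0.5897, -0.3702, 0.0061]
tcp_rot: [0.996, 0.088, -0.0, -0.0]
contact_force: [-1.2, -0.4, -1.4]
opening: 0.411
[ 0.58965463 -0.37024106  0.00605439] 0.4113901038515834
```

View pics/w5.png

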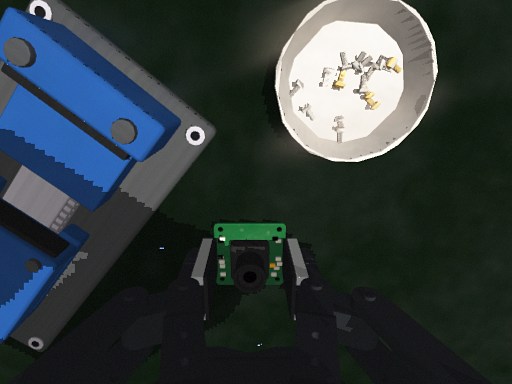

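```bash
python3 -m crank '0 0 -2 0 0 0; 0 0 0 0 0 0; 0 0 0 0 0 0';python3 -m crank '0 0 4.5 0 0 0; 0 0 0 0 0 0' 0.1; python3 -m crank '0 0 -4 0 0 0; 0 0 0 0 0 0; 0 0 0 0 0 0';  python3 - <<'E'
from h import *
s=st(); save('wrist','w6.png'); print(s['eef_pos'],s['opening'])
E
```

```text
time: 7.75
eef_pos: [0.5899, -0.3704, 0.0084]
tcp_rot: [0.996, 0.088, 0.0, 0.0]
contact_force: [0.1, -0.8, 0.3]
opening: 0.412
time: 8.0
eef_pos: [0.5895, -0.3701, 0.0031]
tcp_rot: [0.996, 0.088, -0.0, -0.0]
contact_force: [-0.4, -0.4, -0.0]
opening: 0.551
time: 8.38
eef_pos: [0.59, -0.3705, 0.0081]
tcp_rot: [0.996, 0.088, 0.0, 0.0]
contact_force: [0.6, -0.7, -0.1]
opening: 0.55
[ 0.58997664 -0.37048834  0.00811396] 0.5495407215702888
```

View pics/w6.png

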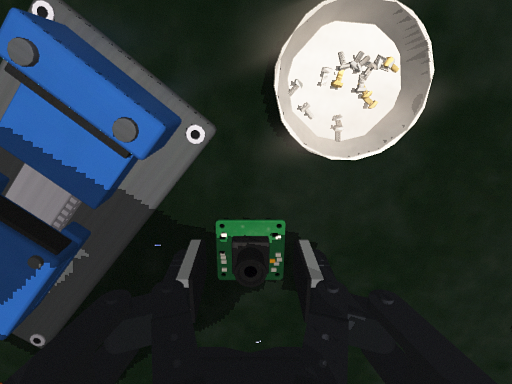

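```bash
python3 -m crank '0 0 0 0 0 0; 0 0 0 0 0 0; 0 0 0 0 0 0; 0 0 0 0 0 0; 0 0 0 0 0 0' -1 25; python3 -m crank '0 0 -15 0 0 0; 0 0 -15 0 0 0; 0 0 0 0 0 0' ;python3 - <<'E'
from h import *
s=st(); save('wrist','w7.png'); print(s['eef_pos'],s['opening'])
E
```

```text
time: 9.05
eef_pos: [0.5899, -0.3704, 0.0079]
tcp_rot: [0.996, 0.088, 0.0, 0.0]
contact_force: [0.4, -0.8, 0.6]
opening: 0.224
time: 9.43
eef_pos: [0.5913, -0.3716, 0.041]
tcp_rot: [0.996, 0.088, 0.002, 0.002]
contact_force: [0.5, 0.1, 0.1]
opening: 0.223
[ 0.59131975 -0.37157654  0.04096511] 0.22270202632393957
```

View pics/w7.png

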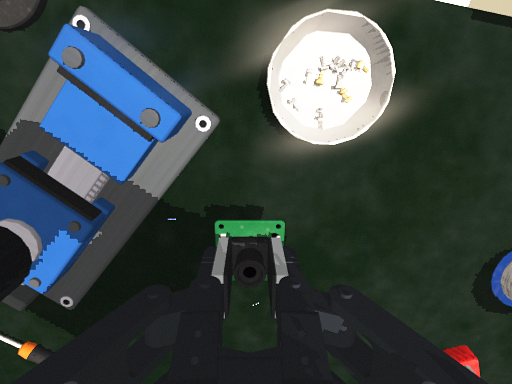

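```bash
python3 -m crank '0 0 -50 0 0 0; 0 0 -10 0 0 0.174; 0 0 0 0 0 0.174; 0 0 0 0 0 0.174; 0 0 0 0 0 0.174'; python3 -m crank '-34 3 0 0 0 0; -34 3 0 0 0 0; -34 3 0 0 0 0; 0 0 0 0 0 0; 0 0 0 0 0 0';python3 - <<'E'
from h import *
s=st(); save('wrist','w8.png'); save('top','t8.png'); save('side','s8.png'); Rm=R.from_quat(s['tcp_rot']).as_matrix(); print(s['eef_pos'],s['opening'],Rm.round(4).tolist(),np.degrees(np.arctan2(Rm[1,0],Rm[0,0])))
for n,z in [('module_mid',.09),('knob_grip',.065),('fixed_face',.035),('seat',.027),('jaw_face_mid',.035)]:
    for d in optics.recognise('wrist',n)[:2]:
        px=(d['xy'][0]*512,d['xy'][1]*384); print(n,round(d['p'],2),np.round(px,1),np.round(atz('wrist',px,z,s),4))
E
```

```text
time: 10.1
eef_pos: [0.5895, -0.3701, 0.0973]
tcp_rot: [0.966, -0.26, -0.0, -0.0]
contact_force: [-0.3, 0.0, -0.0]
opening: 0.224
time: 10.72
eef_pos: [0.4974, -0.3279, 0.0981]
tcp_rot: [0.966, -0.257, 0.001, 0.0]
contact_force: [-0.1, 0.0, 0.2]
opening: 0.221
[ 0.49739192 -0.32793694  0.09813158] 0.22101741799486085 [[0.8677, -0.497, 0.0009], [-0.497, -0.8677, -0.0007], [0.0012, 0.0002, -1.0]] -29.80466003988552
module_mid 0.81 [248.5 244.6] [ 0.4957 -0.3281  0.09  ]
module_mid 0.51 [251.8 194.6] [ 0.5124 -0.3026  0.09  ]
knob_grip 0.78 [250.6 315. ] [ 0.4612 -0.3913  0.065 ]
fixed_face 0.77 [251.6 194.4] [ 0.5031 -0.3197  0.035 ]
seat 0.83 [252.5 193.8] [ 0.5026 -0.3221  0.027 ]
```

View pics/w8.png

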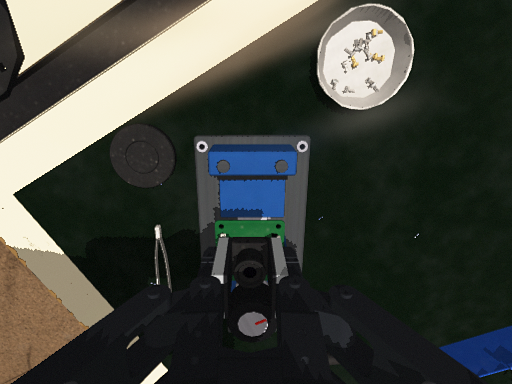

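View pics/s8.png

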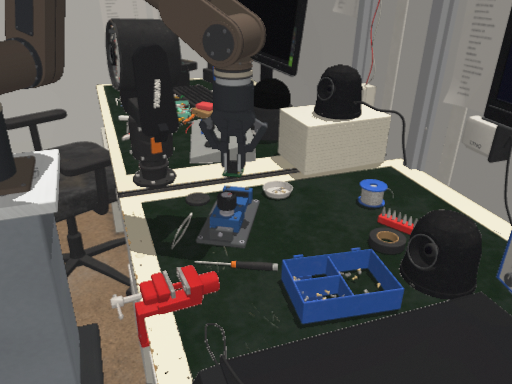

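```bash
python3 - <<'E'
from h import *
s=st(); print(proj('side',s['eef_pos']),proj('top',s['eef_pos']),proj('side',[.5,-.328,.035]))
o=np.array([.4795,-.362,0]);hx=np.array([-.4962,-.8682,0]);hy=np.array([.8682,-.4962,0])
for a in [(-.06,.025,.04),(-.06,-.025,.04),(-.027,.025,.027),(-.027,-.025,.027),(-.08,.039,.012),(-.08,-.039,.012)]:
  p=o+hx*a[0]+hy*a[1]+[0,0,a[2]]; print(a,proj('wrist',p,s).round(1))
im=cv2.imread('pics/w8.png'); cv2.imwrite('pics/w8c.png',cv2.resize(im[125:345,180:330],None,fx=2.7,fy=2.7,interpolation=cv2.INTER_CUBIC))
E
```

```text
[232.74668    169.90778134] [239.6208715  188.88896317] [234.17094054 197.81669494]
(-0.06, 0.025, 0.04) [288.5 181.7]
(-0.06, -0.025, 0.04) [217.7 181.8]
(-0.027, 0.025, 0.027) [284.6 217.1]
(-0.027, -0.025, 0.027) [220.8 217.1]
(-0.08, 0.039, 0.012) [303.1 146.4]
(-0.08, -0.039, 0.012) [202.3 146.4]
```

View pics/w8c.png

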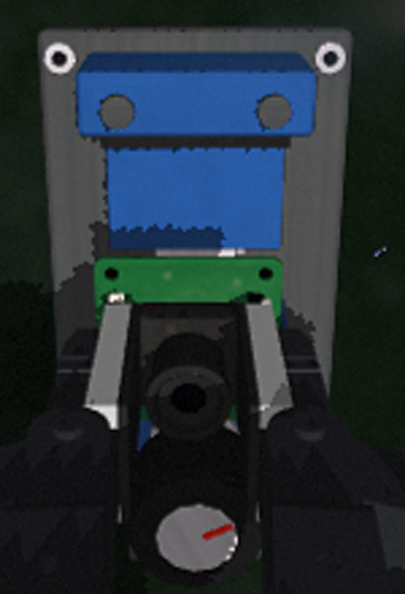

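```bash
python3 -m crank '1 0 25 0 0 0; 0 0 25 0 0 0; 0 0 0 0 0 0; 0 0 0 0 0 0; 0 0 0 0 0 0'
```

```text
time: 11.75
eef_pos: [0.4986, -0.3288, 0.0494]
tcp_rot: [0.966, -0.257, 0.001, 0.001]
contact_force: [0.6, -0.3, -0.7]
opening: 0.222
```

```bash
python3 -m crank '0 0 0 0 0 0'; python3 - <<'E'
from h import *
s=st(); Rm=R.from_quat(s['tcp_rot']).as_matrix(); print(s['eef_pos'],s['contact_force'],Rm.round(4).tolist())
save('wrist','w9.png')
E
```

```text
time: 11.88
eef_pos: [0.4983, -0.3285, 0.049]
tcp_rot: [0.966, -0.257, 0.001, 0.0]
contact_force: [0.2, 0.2, -0.5]
opening: 0.222
[ 0.49827878 -0.328485    0.04896971] [ 0.15269437  0.24197517 -0.4879833 ] [[0.8678, -0.4968, 0.0014], [-0.4968, -0.8678, -0.0013], [0.0019, 0.0005, -1.0]]
```

View pics/w9.png

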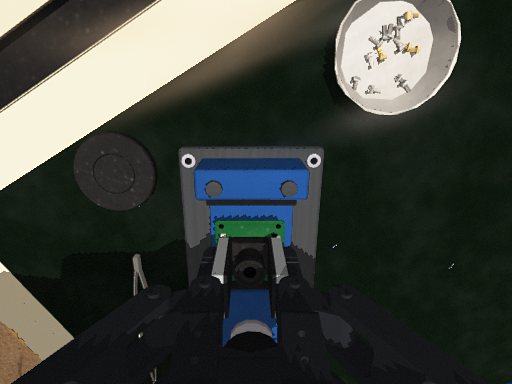

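```bash
python3 -m crank '0 0 6 0 0 0; 0 0 5 0 0 0; 0 0 0 0 0 0; 0 0 0 0 0 0';python3 -m crank '0 0 1 0 0 0; 0 0 0 0 0 0'; python3 -m crank '0 0 1 0 0 0; 0 0 0 0 0 0'
```

```text
time: 12.42
eef_pos: [0.4977, -0.3279, 0.0366]
tcp_rot: [0.966, -0.257, -0.0, -0.0]
contact_force: [-0.8, -0.3, 0.8]
opening: 0.223
time: 12.68
eef_pos: [0.4977, -0.328, 0.0358]
tcp_rot: [0.966, -0.257, 0.0, 0.0]
contact_force: [0.1, 0.2, -0.8]
opening: 0.221
time: 12.92
eef_pos: [0.4978, -0.328, 0.0349]
tcp_rot: [0.966, -0.257, 0.0, 0.0]
contact_force: [-0.5, 0.7, -0.4]
opening: 0.22
```

```bash
python3 -m crank '0 0 0.5 0 0 0; 0 0 0 0 0 0'; python3 -m crank '0 0 0.5 0 0 0; 0 0 0 0 0 0';  python3 - <<'E'
from h import *
save('wrist','w10.png')
E
```

```text
time: 13.18
eef_pos: [0.4978, -0.3281, 0.0349]
tcp_rot: [0.966, -0.257, -0.0, 0.0]
contact_force: [-1.3, 0.7, 3.0]
opening: 0.222
time: 13.42
eef_pos: [0.4978, -0.3281, 0.0348]
tcp_rot: [0.966, -0.257, -0.0, -0.0]
contact_force: [-2.1, 1.9, 6.8]
opening: 0.22
```

View pics/w10.png

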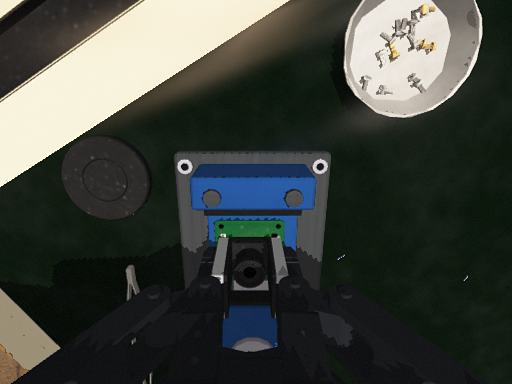

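```bash
python3 -m crank '0 0 -0.8 0 0 0; 0 0 0 0 0 0';python3 -m crank '0 0 0 0 0 0; 0 0 0 0 0 0; 0 0 0 0 0 0' 0; python3 -m crank '0 0 -15 0 0 0; 0 0 -30 0 0 0; 0 0 -50 0 0 0; 0 0 0 0 0 0; 0 0 0 0 0 0';  python3 - <<'E'
from h import *
s=st();save('wrist','w11.png')
Rm=R.from_quat(s['tcp_rot']).as_matrix(); print(s['eef_pos'],Rm.round(4).tolist(),s['qpos'])
o=np.array([.4795,-.362,0]);hx=np.array([-.4962,-.8682,0]);hy=np.array([.8682,-.4962,0])
for n,z in [('module_mid',.04),('knob_grip',.065),('jaw_face_mid',.035)]:
    for d in optics.recognise('wrist',n)[:2]:
        px=(d['xy'][0]*512,d['xy'][1]*384); p=atz('wrist',px,z,s); print(n,round(d['p'],2),np.round(px,1),np.round(p,4),((p-o)@hx).round(4),((p-o)@hy).round(4))
E
```

```text
time: 13.72
eef_pos: [0.4978, -0.3281, 0.0348]
tcp_rot: [0.966, -0.257, 0.0, 0.0]
contact_force: [-1.9, 0.9, 3.6]
opening: 0.225
time: 14.1
eef_pos: [0.4976, -0.3279, 0.0342]
tcp_rot: [0.966, -0.257, -0.0, -0.0]
contact_force: [0.4, -0.4, -0.5]
opening: 0.497
time: 14.72
eef_pos: [0.4978, -0.328, 0.1304]
tcp_rot: [0.966, -0.257, 0.0, 0.0]
contact_force: [0.4, 0.5, -0.9]
opening: 0.504
[ 0.49779126 -0.32801305  0.1303559 ] [[0.8678, -0.4968, 0.0008], [-0.4968, -0.8678, -0.0007], [0.001, 0.0003, -1.0]] [-7.52701261e-01  2.16557021e-01  1.85575820e+00 -1.00916956e-05
  1.06822360e+00 -2.32754521e-01]
module_mid 0.79 [248.8 193. ] [ 0.4975 -0.3261  0.04  ] -0.0401 -0.0022
knob_grip 0.83 [249.7 281. ] [ 0.4642 -0.3858  0.065 ] 0.0283 -0.0015
knob_grip 0.52 [250.3 220.7] [ 0.4917 -0.3386  0.065 ] -0.0264 -0.0011
jaw_face_mid 0.95 [254.7 227.3] [ 0.4852 -0.3581  0.035 ] -0.0062 0.003
```

View pics/w11.png

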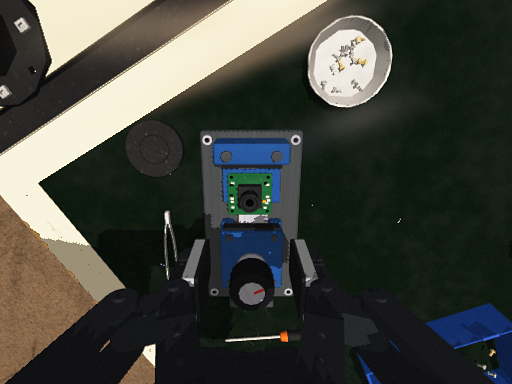

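```bash
python3 - <<'E'
from h import *
s=st(); im=cv2.imread('pics/w11.png'); cv2.imwrite('pics/w11c.png',cv2.resize(im[120:320,190:310],None,fx=3,fy=3,interpolation=cv2.INTER_CUBIC))
o=np.array([.4795,-.362,0]);hx=np.array([-.4962,-.8682,0]);hy=np.array([.8682,-.4962,0])
g=cv2.cvtColor(im,cv2.COLOR_BGR2GRAY)[270:310,230:272]; m=(g>90).astype(np.uint8)
n,l,stt,cen=cv2.connectedComponentsWithStats(m); i=1+np.argmax(stt[1:,4]); px=cen[i]+[230,270]
p=atz('wrist',px,.078,s); print(px,stt[i],p,(p-o)@hx,(p-o)@hy)
E
```

```text
[251.0325 293.59  ] [  9  13  26  22 400] [ 0.46377831 -0.38585269  0.078     ] 0.028510007108994435 -0.0018138624920760148
```

View pics/w11c.png

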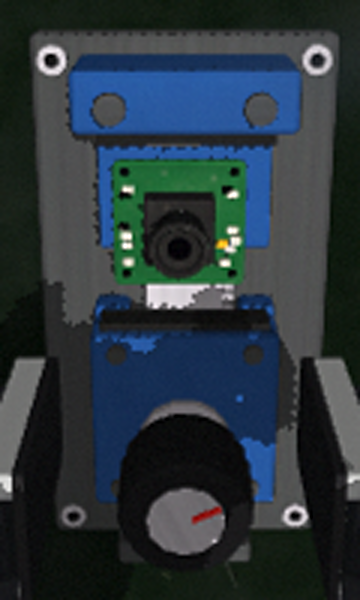

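```bash
python3 -m crank '0 34 0 0 0 0; 0 34 0 0 0 0; 0 0 25 0 0 0; 0 0 0 0 0 0; 0 0 0 0 0 0' 0.5; python3 - <<'E'
from h import *
s=st();save('wrist','w12.png')
Rm=R.from_quat(s['tcp_rot']).as_matrix(); print(s['eef_pos'],Rm.round(4).tolist(),s['wrist_torque'])
o=np.array([.4795,-.362,0]);hx=np.array([-.4962,-.8682,0]);hy=np.array([.8682,-.4962,0])
for n,z in [('knob_grip',.065)]:
    for d in optics.recognise('wrist',n)[:2]:
        px=(d['xy'][0]*512,d['xy'][1]*384); p=atz('wrist',px,z,s); print(n,round(d['p'],2),np.round(px,1),np.round(p,4),((p-o)@hx).round(4),((p-o)@hy).round(4))
E
```

```text
time: 15.55
eef_pos: [0.464, -0.3866, 0.1044]
tcp_rot: [0.966, -0.257, -0.0, -0.0]
contact_force: [1.1, -0.3, 0.0]
opening: 0.75
[ 0.46396332 -0.38662705  0.10438559] [[0.868, -0.4966, -0.0006], [-0.4966, -0.868, 0.0008], [-0.0009, -0.0004, -1.0]] [-0.00926522  0.02091564  0.00050404]
knob_grip 0.87 [252.1 222.3] [ 0.464  -0.3883  0.065 ] 0.0305 -0.0003
```

View pics/w12.png

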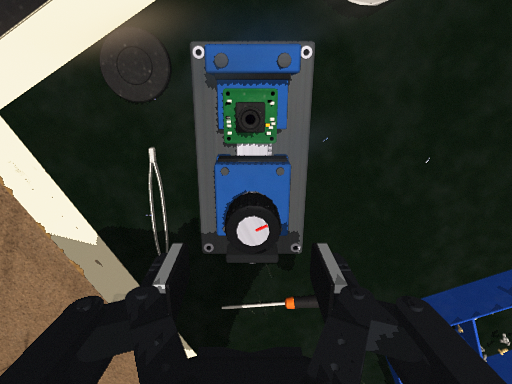

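```bash
python3 - <<'E'
from h import *
s=st(); im=cv2.imread('pics/w12.png')
o=np.array([.4795,-.362,0]);hx=np.array([-.4962,-.8682,0]);hy=np.array([.8682,-.4962,0])
g=cv2.cvtColor(im,cv2.COLOR_BGR2GRAY)[205:255,228:280]; m=(g>90).astype(np.uint8)
n,l,stt,cen=cv2.connectedComponentsWithStats(m)
for i in range(1,n):
  if stt[i,4]<100: continue
  px=np.array([228,205])+stt[i,:2]+(stt[i,2:4]-1)/2; p=atz('wrist',px,.078,s); print(px,cen[i]+[228,205],stt[i],p,(p-o)@hx,(p-o)@hy)
E
python3 -m crank '0 0 25 0 0 0; 0 0 22 0 0 0; 0 0 0 0 0 0; 0 0 0 0 0 0; 0 0 0 0 0 0'
```

```text
[252.5 230.5] [252.24210526 230.67236842] [  8  11  34  30 760] [ 0.46467604 -0.38901216  0.078     ] 0.030807605173303693 0.0005332658762253889
time: 16.27
eef_pos: [0.4647, -0.3878, 0.0593]
tcp_rot: [0.966, -0.257, 0.001, 0.001]
contact_force: [-1.7, 0.6, -1.0]
opening: 0.751
```

```bash
python3 -m crank '0 0.3 3 0 0 0; 0 0 0 0 0 0; 0 0 0 0 0 0'; python3 -m crank '0 0 0 0 0 0; 0 0 0 0 0 0; 0 0 0 0 0 0; 0 0 0 0 0 0; 0 0 0 0 0 0' -1 60; python3 - <<'E'
from h import *
s=st();save('wrist','w13.png')
for i in range(4):
  s=st(); print(np.round(s['eef_pos'],4),np.round(s['contact_force'],2),np.round(s['wrist_torque'],3),s['opening']); optics.read_camera('top')
E
```

```text
time: 16.65
eef_pos: [0.4638, -0.3873, 0.0546]
tcp_rot: [0.966, -0.257, -0.0, -0.0]
contact_force: [0.3, -0.2, 0.4]
opening: 0.75
time: 17.27
eef_pos: [0.4652, -0.3882, 0.0555]
tcp_rot: [0.966, -0.257, 0.002, 0.001]
contact_force: [4.6, -2.4, -0.1]
opening: 0.402
[ 0.4652 -0.3882  0.0555] [ 4.65 -1.78  0.37] [-0.246 -0.717  0.087] 0.39559521897223204
[ 0.4652 -0.3882  0.0555] [ 4.88 -1.98 -1.43] [-0.231 -0.671 -0.01 ] 0.4035247820674916
[ 0.4652 -0.3882  0.0555] [ 5.89 -2.29 -1.16] [-0.196 -0.747  0.005] 0.40104614753591195
[ 0.4652 -0.3882  0.0555] [ 4.45 -2.22 -0.94] [-0.19  -0.726  0.031] 0.40005762156123775
```

View pics/w13.png

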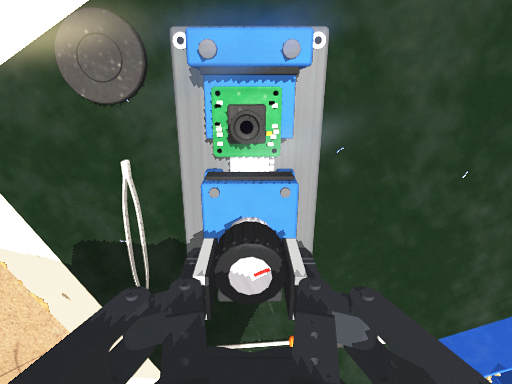

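```bash
python3 -m crank '0.9 0 0 0 0 0; 0 -1.2 0 0 0 0.15; -0.18 -1.19 0 0 0 0.15; 0 0 0 0 0 0; 0 0 0 0 0 0'; cat > m.py <<'E'
from h import *
o=np.array([.4795,-.362,0]);hx=np.array([-.4962,-.8682,0]);hy=np.array([.8682,-.4962,0])
import sys
n=int(sys.argv[1]) if len(sys.argv)>1 else 3
T=[];F=[]
for i in range(n):
  s=st(); T.append(s['wrist_torque']); F.append(s['contact_force'])
  if i<n-1: optics.read_camera('top')
Rm=R.from_quat(s['tcp_rot']).as_matrix(); p=np.array(s['eef_pos'])-o
F=np.mean(F,axis=0); yaw=np.arctan2(Rm[1,0],Rm[0,0])
print('t',s['time'],'hx %.2f hy %.2f z %.2f mm'%(p@hx*1e3,p@hy*1e3,p[2]*1e3),'phi %.4f'%((-yaw-np.radians(29.75))%(2*np.pi)),'Tz %.3f +- %.3f'%(np.mean(T,axis=0)[2],np.std(T,axis=0)[2]),'Fhx %.1f Fhy %.1f Fz %.1f'%(F@hx,F@hy,F[2]),'op %.3f'%s['opening'],'tilt',np.round(Rm[:2,2],4))
E
python3 m.py
```

```text
time: 18.15
eef_pos: [0.4664, -0.3861, 0.0554]
tcp_rot: [0.917, -0.398, 0.001, 0.0]
contact_force: [4.0, -0.7, 4.3]
opening: 0.399
t 18.25 hx 27.40 hy 0.60 z 55.44 mm phi 0.3002 Tz -0.174 +- 0.010 Fhx -1.7 Fhy 3.9 Fz 4.2 op 0.399 tilt [ 0.0017 -0.0009]
```

```bash
python3 -m crank '-0.35 -1.15 0 0 0 0.15; -0.52 -1.08 0 0 0 0.15; -0.68 -0.99 0 0 0 0.15; -0.82 -0.88 0 0 0 0.15; 0 0 0 0 0 0'; python3 m.py 2; python3 - <<'E'
from h import *
save('wrist','w14.png')
E
```

```text
time: 18.88
eef_pos: [0.4688, -0.3819, 0.0554]
tcp_rot: [0.759, -0.651, 0.001, -0.0]
contact_force: [4.2, -0.9, 5.3]
opening: 0.402
t 18.925 hx 22.59 hy 0.62 z 55.40 mm phi 0.8987 Tz -0.190 +- 0.001 Fhx -1.5 Fhy 4.3 Fz 5.2 op 0.397 tilt [ 0.0018 -0.001 ]
```

View pics/w14.png

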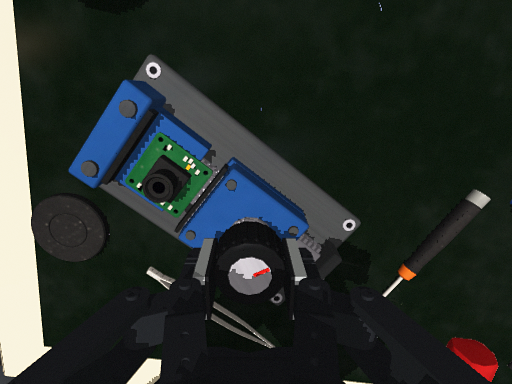

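```bash
python3 -m crank '-0.94 -0.75 0 0 0 0.15; -1.04 -0.60 0 0 0 0.15; -1.12 -0.43 0 0 0 0.15; 0 0 0 0 0 0; 0 0 0 0 0 0'; python3 m.py 2; python3 - <<'E'
from h import *
im=save('wrist','w15.png'); cv2.imwrite('pics/w15c.png',cv2.resize(im[60:340,30:330,::-1],None,fx=2,fy=2,interpolation=cv2.INTER_CUBIC))
E
```

```text
time: 19.6
eef_pos: [0.4706, -0.3788, 0.0554]
tcp_rot: [-0.595, 0.804, -0.001, 0.001]
contact_force: [3.8, -0.5, 4.7]
opening: 0.402
t 19.65 hx 19.03 hy 0.68 z 55.44 mm phi 1.3489 Tz -0.211 +- 0.012 Fhx -1.6 Fhy 3.6 Fz 5.3 op 0.397 tilt [ 0.002 -0.001]
```

View pics/w15c.png

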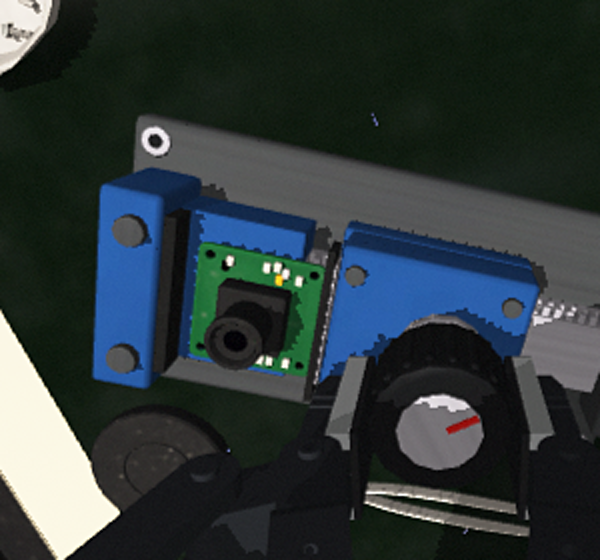

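```bash
python3 -m crank '-0.62 -0.14 0 0 0 0.08; -0.63 -0.09 0 0 0 0.08; -0.64 -0.04 0 0 0 0.08; 0 0 0 0 0 0; 0 0 0 0 0 0'; python3 m.py 2; python3 - <<'E'
from h import *
im=save('wrist','w16.png'); cv2.imwrite('pics/w16c.png',cv2.resize(im[60:340,30:330,::-1],None,fx=2,fy=2,interpolation=cv2.INTER_CUBIC))
E
```

```text
time: 20.32
eef_pos: [0.4715, -0.3772, 0.0554]
tcp_rot: [-0.494, 0.869, -0.001, 0.0]
contact_force: [4.0, -0.7, 5.0]
opening: 0.4
t 20.375 hx 17.16 hy 0.66 z 55.42 mm phi 1.5879 Tz -0.036 +- 0.011 Fhx -1.6 Fhy 3.9 Fz 5.2 op 0.402 tilt [ 0.0018 -0.0012]
```

View pics/w16c.png

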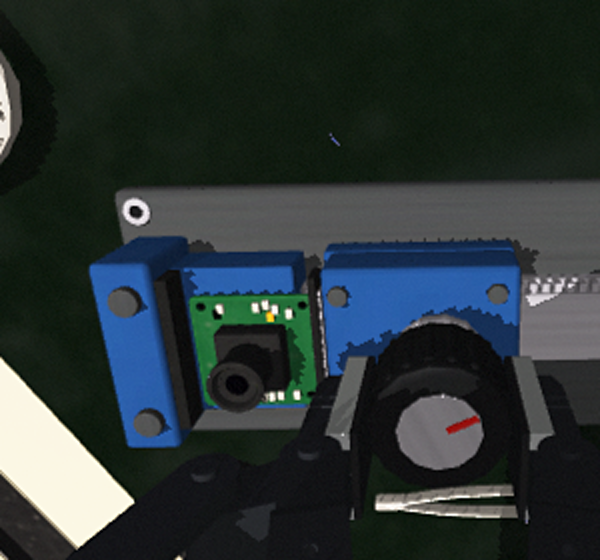

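```bash
for i in 1; do python3 -m crank '-0.32 0.01 0 0 0 0.04; 0 0 0 0 0 0'; python3 m.py 2;  python3 -m crank '-0.32 0.02 0 0 0 0.04; 0 0 0 0 0 0'; python3 m.py 2; python3 -m crank '-0.32 0.03 0 0 0 0.04; 0 0 0 0 0 0'; python3 m.py 2; done | grep Tz;  python3 - <<'E'
from h import *
im=save('wrist','w17.png'); cv2.imwrite('pics/w17c.png',cv2.resize(im[60:340,30:330,::-1],None,fx=2,fy=2,interpolation=cv2.INTER_CUBIC))
E
```

```text
t 20.725 hx 16.86 hy 0.67 z 55.40 mm phi 1.6272 Tz 0.093 +- 0.019 Fhx -1.7 Fhy 4.2 Fz 5.3 op 0.401 tilt [ 0.0017 -0.0014]
t 21.025 hx 16.55 hy 0.65 z 55.41 mm phi 1.6672 Tz 0.054 +- 0.003 Fhx -1.4 Fhy 4.2 Fz 5.3 op 0.397 tilt [ 0.0016 -0.0014]
t 21.325 hx 16.21 hy 0.64 z 55.38 mm phi 1.7072 Tz 0.102 +- 0.014 Fhx -1.5 Fhy 4.1 Fz 5.2 op 0.401 tilt [ 0.0016 -0.0014]
```

View pics/w17c.png

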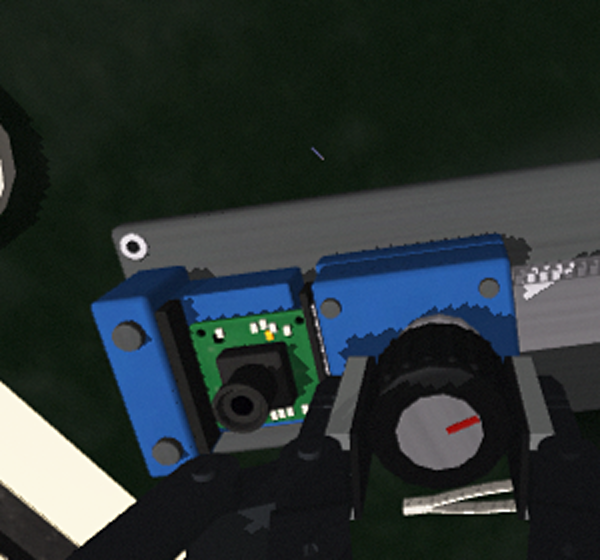

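```bash
(python3 -m crank '-0.16 0.02 0 0 0 0.02; 0 0 0 0 0 0'; python3 m.py 2;  python3 -m crank '-0.16 0.02 0 0 0 0.02; 0 0 0 0 0 0'; python3 m.py 2; python3 -m crank '-0.16 0.03 0 0 0 0.02; 0 0 0 0 0 0'; python3 m.py 2; python3 -m crank '-0.16 0.03 0 0 0 0.02; 0 0 0 0 0 0'; python3 m.py 2 )| grep Tz
```

```text
t 21.675 hx 16.09 hy 0.63 z 55.37 mm phi 1.7269 Tz 0.169 +- 0.018 Fhx -1.7 Fhy 4.7 Fz 5.8 op 0.402 tilt [ 0.0015 -0.0014]
t 21.975 hx 15.93 hy 0.65 z 55.39 mm phi 1.7469 Tz 0.110 +- 0.033 Fhx -1.8 Fhy 4.8 Fz 4.9 op 0.403 tilt [ 0.0015 -0.0015]
t 22.275 hx 15.76 hy 0.66 z 55.41 mm phi 1.7668 Tz 0.143 +- 0.007 Fhx -1.6 Fhy 4.7 Fz 5.1 op 0.399 tilt [ 0.0016 -0.0015]
t 22.575 hx 15.61 hy 0.65 z 55.41 mm phi 1.7869 Tz 0.193 +- 0.016 Fhx -1.5 Fhy 4.6 Fz 5.5 op 0.401 tilt [ 0.0016 -0.0015]
```

```bash
(python3 -m crank '-0.16 0.03 0 0 0 0.02; 0 0 0 0 0 0'; python3 m.py 4;  python3 -m crank '-0.16 0.04 0 0 0 0.02; 0 0 0 0 0 0'; python3 m.py 4; python3 -m crank '-0.16 0.04 0 0 0 0.02; 0 0 0 0 0 0'; python3 m.py 4 )| grep Tz; python3 - <<'E'
from h import *
im=save('wrist','w18.png'); cv2.imwrite('pics/w18c.png',cv2.resize(im[140:300,60:220,::-1],None,fx=3.7,fy=3.7,interpolation=cv2.INTER_CUBIC))
E
```

```text
t 22.975 hx 15.45 hy 0.64 z 55.37 mm phi 1.8069 Tz 0.144 +- 0.031 Fhx -1.8 Fhy 3.8 Fz 5.1 op 0.400 tilt [ 0.0015 -0.0015]
t 23.375 hx 15.30 hy 0.66 z 55.40 mm phi 1.8269 Tz 0.144 +- 0.009 Fhx -1.4 Fhy 4.2 Fz 5.3 op 0.398 tilt [ 0.0015 -0.0015]
t 23.775 hx 15.13 hy 0.67 z 55.40 mm phi 1.8469 Tz 0.143 +- 0.025 Fhx -1.7 Fhy 4.2 Fz 5.5 op 0.401 tilt [ 0.0016 -0.0015]
```

View pics/w18c.png

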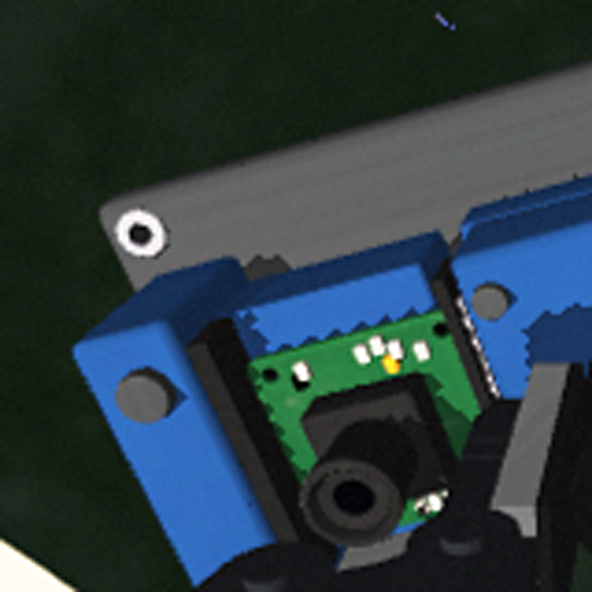

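```bash
(python3 -m crank '-0.15 0.05 0 0 0 0.02; 0 0 0 0 0 0'; python3 m.py 4;  python3 -m crank '-0.15 0.05 0 0 0 0.02; 0 0 0 0 0 0'; python3 m.py 4; python3 -m crank '-0.15 0.05 0 0 0 0.02; 0 0 0 0 0 0'; python3 m.py 4 )| grep Tz
```

```text
t 24.225 hx 14.99 hy 0.66 z 55.39 mm phi 1.8669 Tz 0.158 +- 0.009 Fhx -1.5 Fhy 4.3 Fz 4.7 op 0.406 tilt [ 0.0016 -0.0015]
t 24.625 hx 14.82 hy 0.66 z 55.38 mm phi 1.8868 Tz 0.136 +- 0.021 Fhx -1.8 Fhy 4.2 Fz 5.3 op 0.397 tilt [ 0.0016 -0.0015]
t 25.025 hx 14.67 hy 0.67 z 55.40 mm phi 1.9069 Tz 0.153 +- 0.014 Fhx -2.1 Fhy 4.1 Fz 5.2 op 0.398 tilt [ 0.0016 -0.0016]
```

```bash
(python3 -m crank '-0.15 0.05 0 0 0 0.02; 0 0 0 0 0 0'; python3 m.py 3;  python3 -m crank '-0.15 0.06 0 0 0 0.02; 0 0 0 0 0 0'; python3 m.py 3; python3 -m crank '-0.15 0.06 0 0 0 0.02; 0 0 0 0 0 0'; python3 m.py 3 )| grep Tz
```

```text
t 25.375 hx 14.50 hy 0.67 z 55.41 mm phi 1.9267 Tz 0.139 +- 0.007 Fhx -1.9 Fhy 4.7 Fz 4.8 op 0.402 tilt [ 0.0015 -0.0016]
t 25.725 hx 14.35 hy 0.65 z 55.38 mm phi 1.9466 Tz 0.184 +- 0.009 Fhx -1.9 Fhy 4.1 Fz 4.9 op 0.398 tilt [ 0.0015 -0.0016]
t 26.075 hx 14.23 hy 0.67 z 55.38 mm phi 1.9666 Tz 0.204 +- 0.006 Fhx -1.8 Fhy 4.3 Fz 5.3 op 0.401 tilt [ 0.0015 -0.0017]
```

```bash
(python3 -m crank '-0.15 0.06 0 0 0 0.02; 0 0 0 0 0 0'; python3 m.py 6 )| grep Tz
```

```text
t 26.575 hx 14.08 hy 0.67 z 55.38 mm phi 1.9864 Tz 0.243 +- 0.034 Fhx -1.5 Fhy 4.2 Fz 5.3 op 0.398 tilt [ 0.0015 -0.0017]
```

```bash
python3 m.py 8;python3 - <<'E'
from h import *
im=save('wrist','w19.png'); cv2.imwrite('pics/w19c.png',cv2.resize(im[100:340,60:320,::-1],None,fx=2.3,fy=2.3,interpolation=cv2.INTER_CUBIC))
E
```

```text
t 26.925 hx 14.05 hy 0.66 z 55.37 mm phi 1.9864 Tz 0.243 +- 0.014 Fhx -1.6 Fhy 3.8 Fz 5.2 op 0.401 tilt [ 0.0015 -0.0017]
```

View pics/w19c.png

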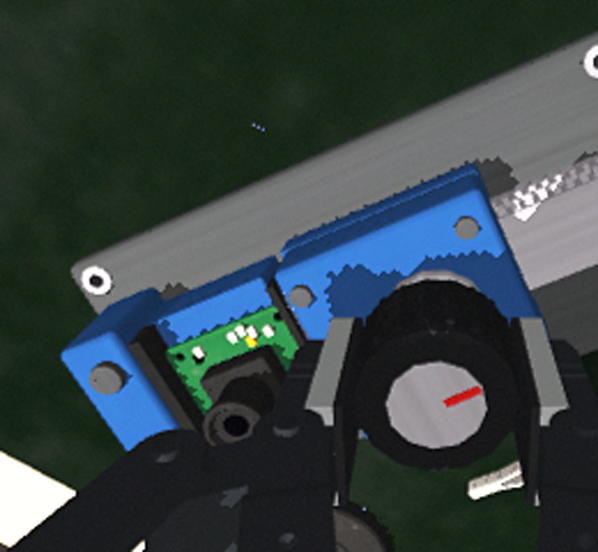

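```bash
python3 -m crank '0 0 0 0 0 0; 0 0 0 0 0 0; 0 0 0 0 0 0' 0.15; python3 m.py 2; python3 -m crank '0 0 -10 0 0 0; 0 0 -20 0 0 0; 0 0 -40 0 0 0; 0 0 -40 0 0 0; 0 0 0 0 0 0'; python3 - <<'E'
from h import *
s=st(); im=save('wrist','w20.png')
o=np.array([.4795,-.362,0]);hx=np.array([-.4962,-.8682,0]);hy=np.array([.8682,-.4962,0])
for n,z in [('module_mid',.04),('knob_grip',.065),('jaw_face_mid',.035)]:
    for d in optics.recognise('wrist',n)[:2]:
        px=(d['xy'][0]*512,d['xy'][1]*384); p=atz('wrist',px,z,s); print(n,round(d['p'],2),np.round(px,1),np.round(p,4),((p-o)@hx).round(4),((p-o)@hy).round(4))
E
```

```text
time: 27.35
eef_pos: [0.4713, -0.3732, 0.0534]
tcp_rot: [-0.311, 0.95, 0.001, -0.001]
contact_force: [-0.9, -0.6, 0.1]
opening: 0.573
t 27.4 hx 13.77 hy -1.23 z 53.70 mm phi 1.9904 Tz -0.014 +- 0.040 Fhx 0.6 Fhy -0.5 Fz -0.3 op 0.578 tilt [-0.002   0.0016]
time: 28.02
eef_pos: [0.4748, -0.3763, 0.1715]
tcp_rot: [-0.311, 0.95, -0.005, 0.002]
contact_force: [0.5, 0.5, -0.7]
opening: 0.576
module_mid 0.58 [201.9 206.2] [ 0.4973 -0.3287  0.04  ] -0.0378 -0.0011
knob_grip 0.57 [250.8 192.1] [ 0.4719 -0.3759  0.065 ] 0.0159 0.0003
jaw_face_mid 0.46 [218.2 198.3] [ 0.4883 -0.3434  0.035 ] -0.0205 -0.0016
```

View pics/w20.png

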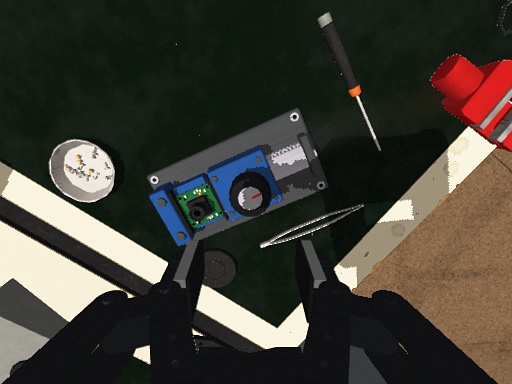

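```bash
python3 -m crank '0 0 0 0 0 -0.186; 0 0 0 0 0 -0.186; 0 0 0 0 0 -0.186; 0 0 0 0 0 -0.186; 0 0 0 0 0 -0.186'; python3 -m crank '0 0 0 0 0 -0.186; 0 0 0 0 0 -0.186; 0 0 0 0 0 -0.186; 0 0 0 0 0 -0.186; 0 0 0 0 0 -0.186' ; python3 -m crank '0 -4 30 0 0 -0.130; 0 -4 30 0 0 0; 0 -4 0 0 0 0; 0 0 0 0 0 0; 0 0 0 0 0 0';  python3 - <<'E'
from h import *
s=st(); im=save('wrist','w21.png'); print(s['eef_pos'])
cv2.imwrite('pics/w21c.png',cv2.resize(im[20:220,180:330,::-1],None,fx=2.9,fy=2.9,interpolation=cv2.INTER_CUBIC))
o=np.array([.4795,-.362,0]);hx=np.array([-.4962,-.8682,0]);hy=np.array([.8682,-.4962,0])
hsv=cv2.cvtColor(im,cv2.COLOR_RGB2HSV); m=cv2.inRange(hsv,(40,90,40),(80,255,255)); m[:20]=0;m[220:]=0;m[:,:180]=0;m[:,330:]=0
m=cv2.morphologyEx(m,cv2.MORPH_CLOSE,np.ones((9,9)))
cs,_=cv2.findContours(m,cv2.RETR_EXTERNAL,cv2.CHAIN_APPROX_NONE); c=max(cs,key=cv2.contourArea)
r=cv2.minAreaRect(c); b=cv2.boxPoints(r); print(r)
P=[atz('wrist',p,.032,s) for p in b]
for p in P+[np.mean(P,axis=0)]: print(((p-o)@hx).round(4),((p-o)@hy).round(4))
for n,z in [('module_mid',.04),('knob_grip',.065),('jaw_face_mid',.035)]:
    for d in optics.recognise('wrist',n)[:1]:
        px=(d['xy'][0]*512,d['xy'][1]*384); p=atz('wrist',px,z,s); print(n,round(d['p'],2),np.round(px,1),((p-o)@hx).round(4),((p-o)@hy).round(4))
for a in [(-.06,.025,.04),(-.06,-.025,.04),(-.062,-.025,.04),(-.08,.039,.012)]:
  p=o+hx*a[0]+hy*a[1]+[0,0,a[2]]; print(a,proj('wrist',p,s).round(1))
E
```

```text
time: 28.85
eef_pos: [0.4717, -0.3731, 0.1626]
tcp_rot: [-0.706, 0.708, 0.002, 0.0]
contact_force: [1.3, -0.2, -0.1]
opening: 0.578
time: 29.48
eef_pos: [0.4718, -0.3731, 0.1627]
tcp_rot: [0.949, -0.316, -0.002, -0.001]
contact_force: [0.5, 0.2, 0.7]
opening: 0.577
time: 30.1
eef_pos: [0.4796, -0.3645, 0.1062]
tcp_rot: [0.966, -0.257, 0.001, 0.001]
contact_force: [-1.0, -0.1, 0.6]
opening: 0.573
[ 0.47960336 -0.36454797  0.10623107]
((246.0, 145.0), (50.0, 52.0), 90.0)
-0.0602 -0.0203
-0.0602 0.0168
-0.0234 0.0178
-0.0234 -0.0215
-0.0418 -0.0018
module_mid 0.71 [251.7 174. ] -0.0225 0.0024
knob_grip 0.64 [247.5 236.5] 0.0153 -0.0007
jaw_face_mid 0.77 [249.  174.6] -0.0206 0.0004
(-0.06, 0.025, 0.04) [284.7 121.5]
(-0.06, -0.025, 0.04) [212.1 121.5]
(-0.062, -0.025, 0.04) [212.  118.5]
(-0.08, 0.039, 0.012) [300.   90.6]
```

View pics/w21c.png

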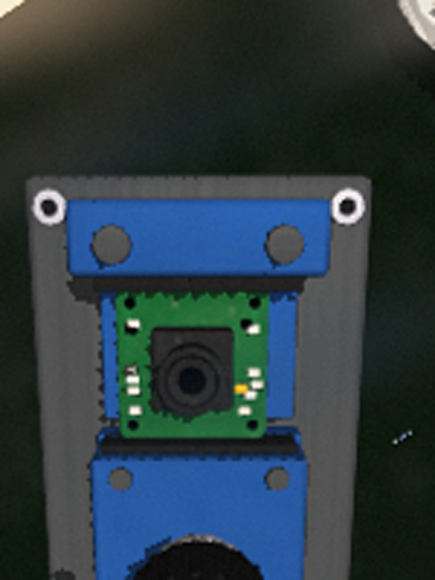

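```bash
python3 -m crank '0 0 -25 0 0 0; 0 0 0 0 0 0; 0 0 0 0 0 0; 0 0 0 0 0 0'; python3 -c "
from plant import ctrl; print(ctrl.sign_off())"
```

```text
time: 30.8
eef_pos: [0.4784, -0.3633, 0.1285]
tcp_rot: [0.966, -0.257, -0.001, -0.0]
contact_force: [1.1, 0.0, -0.2]
opening: 0.575
the job is handed in; nothing more can be done
None
```

The camera board is clamped in the holder, lens up, at an estimated 12 N. I let go of the knob and handed the job in at about 31 s.

I first gripped the board by its edges, set it down, and regripped it by its housing. I laid it square on the step and let go, then turned the knob about 1.99 rad clockwise while following the jaw.

**Clamping force:** The knob torque held level at about 0.147 N m, then rose over equal 0.02 rad steps to 0.184, 0.204 and 0.243 N m. The total rise of 0.096 N m works out to about 12 N. Angle travelled past first contact gives about 11.4 N. The force was not re-measured after I let go of the knob.

**Position:** The last close wrist picture shows the board flat and square between the facings. Its centre is at holder x about -41.8 mm and y about -2 mm.

**Disagreements:**
- The trained network's guess for the camera's position in the last wrist picture (x -22.5 mm) landed near the sliding facing. An earlier one gave -37.8 mm. I relied on the board outline instead.
- My wrist and top camera estimates of the knob's position differed by about 2 mm.

The robot was clear of everything at the end, and I saw no sign that any of the other things had moved. Only the dish, cap and tweezers were near the work, and I did not measure any of them.

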